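# Free the eyelet press and hold its punch half raised

### The job

The little blue eyelet press is locked with its punch down. Swing the red-knobbed cam lever a full quarter turn to its free stop while the punch is still down; then take the punch by its wooden handle and draw it straight up out of its snug guide, without forcing it sideways or pulling against the lock, until the whole red ring on its shank stands clear above the guide block while the black ring below it is still hidden inside. Finish still gripping the punch and holding it steady there (do not take it out or let go), with the lever left free and everything else on the table left where it was.

Things in the scene. Friction and masses are not known exactly. Their poses are not given: they have to be found in the camera images.
- cam (a point): round steel cam on the lever's other end, 36 mm across, 9.5 to 15.5 mm above the guide block; this point under its centre, 14 mm from the lever's axis. Locked, it lies over the punch's collar; it clears the collar from about 0.8 rad of lever angle
- red_ring (a point): middle of the red ring on the punch's shank; it runs from 24 to 36 mm below the punch's origin
- black_ring (a point): middle of the black ring on the shank; it runs from 54 to 68 mm below the punch's origin, so the punch is right when raised 36 to 54 mm
- press: blue eyelet press fixed to the table, a C-frame. Origin on the table under the vertical bore, z up, yaw within 0.45 rad of the world axes. In its frame, mm: base x -60..60, y -110..60, 15 high; column x -30..30, y -105..-45, up to z 110; guide block x -35..35, y -45..65, z 55..110, bore 21.6 across right through it at x = y = 0
- mouth (a point): centre of the bore's upper mouth, on top of the guide block, 110 mm above the table; axes as the press
- punch: loose punch standing in the bore, 0.2 to 0.45 kg: upright round wooden handle 24 mm across, from 8 to 72 mm above the origin; dark collar 40 mm across, 8 thick, standing on the guide block when down; steel shank 20 mm across reaching 85 mm below the origin. Origin on the axis at the collar's underside (at the mouth when down), z up. Its yaw means nothing
- cam_lever (a joint): lever angle, rad: 0 = locked, lever pointing to the press's +y (starts at 0 to 0.2); 1.57 = free stop, lever pointing to the press's +x. Its knob goes clockwise seen from above, about a vertical axis; turning it takes 1 to 2 N at the knob, and it stays where it is left
- lever_hinge (a point): point on the lever's vertical axis at the height of the guide block's top, 47 mm to the +y side of the bore
- lever_knob (a point): middle of the lever's upright red knob, 34 mm above the guide block's top: a round post 18 mm across, from 15.5 to 51.5 mm above that top, 75 mm from the lever's axis. A flat steel bar 14 mm wide joins knob and axis, its top 16.5 mm above the guide block
- eyelet_tin: bystander, leave alone: short round brass-coloured tin, 60 mm across, 45 tall, standing near the press; origin within it at table level
- spool: bystander, leave alone: yellow thread spool, 36 mm across, 45 tall, standing near the press; origin within it at table level
- mug: bystander, leave alone: white mug, 76 mm across, 85 tall; origin within it at table level
- glue_jar: bystander, leave alone: pale jar with white cap, 64 mm across, 85 tall; origin within it at table level
- wax_block: bystander, leave alone: green block of ski wax, 50 x 90 x 30 mm; origin within it at table level
- scissors: bystander, leave alone: scissors with blue handles, 190 mm long, lying flat; origin within it at table level
- hammer: bystander, leave alone: hammer lying flat, about 0.3 m long, towards the far edge of the table; origin within it at table level
- screwdriver: bystander, leave alone: screwdriver lying flat, towards the far edge of the table; origin within it at table level
Not all that is in view belongs to the job. What is shaped like the punch but purple or yellow is not meant.

How it is judged:
By the outcome, as a careful person would: the job done as asked, in the order asked, and still so for the second after the job is handed in, while the arm keeps its last pose, push and grip.
It also fails if it takes over 45 s, if anything falls off the work surface, if the arm or the gripper's body presses on something with over 40 N, if the wrist force passes 120 N, or if a joint passes its speed limit or range.

### The arm

A 6-joint arm with a two-finger parallel gripper is mounted at the origin on the work surface. World frame = base frame: x ahead of the robot, y to its left, z up, the work surface at z = 0. Lengths are in m, angles in rad, forces in N, time in s.
With the tool pointing down it reaches from about 0.225 to 0.875 m from the base axis. Payload 3.4 kg.
Tool frame: the origin (TCP) lies midway between the tips of the shut fingers; the grasp point (between the pads) lies behind it (manip.grip_point_offset is the z of the grasp point in the tool frame, in m); z points along the fingers, x is the direction in which the jaws open and shut, and the axes are right-handed (so a half turn about z gives the same grasp; the last joint's range is limited). The gripper opens to 85 mm and grips with 20 to 120 N. Pads are 22 mm wide; open, the fingers measure 114 mm over their backs; the gripper's body (76 mm by 85 mm) begins 54 mm behind the grasp point. The pads swing forward as they close: fully open they stand 13 mm farther back than shut.
Start: joints at [-1.227, 0.276, 1.505, -0, 1.361, -0.121], TCP at [0.258, -0.514, 0.231] pointing down, gripper open.
Joint ranges: [-2.89, 2.89], [-0.75, 2.08], [0.22, 2.7], [-1.18, 4.32], [0.11, 2.71], [-2.7, 2.7]. Speed limits (rad/s): [2.57, 2.57, 3.14, 3.14, 3.14, 3.14].

### API

Orientations are given as a unit quaternion [w, x, y, z].
In Python, from rig import manip, eyes, recognise, regions_of, mark_of gives the robot as it stands.
- The arm moves only by the shell command python3 -m inch 'ROWS' [FORCE]. ROWS is JSON, a list of rows, each a list of 5 numbers: the gripper command: -1 is shut, 1 is fully open, values between are in proportion, then the shift along the tool's x, y, z in mm, then the turn about the tool's z in degrees. A call has 1 to 20 rows; each row shifts and turns the pose as measured when the row begins, along the tool's axes as they then stand; what a row does not reach is not made up. A row lasts 1/12 s, in which the tool goes at most 41.7 mm and 7.16 degrees, less where a joint would pass 70% of its speed; a pose out of reach is approached as far as the arm can. A call with a gripper value outside its range is refused whole. The fingers move at their own pace and stop on an object; FORCE is the grip in N (left out, the last holds). Time passes only in rows, so rows that do not move let the fingers close. It gives the time, the measured TCP pose, the force and the opening at its end, in the units of the state.
- manip.get_state(): the state, without advancing time (a new reading comes with each control period).
- eyes.get_image(name): name is "scene" or "top"; returns a dict with "frame" (400x640x3 uint8, red, green, blue), "K" (3x3 intrinsics, pixels), "k1" (the pictures are not rectified: a ray, as slopes to the right and down, at radius r is drawn at 1 + k1 r^2 times it, then the intrinsics apply), "rvec" (rotation vector, rad) and "tvec" (3), from world to camera coordinates, as OpenCV has them. Camera axes: x right, y down, z forward; pixel columns grow to the right and rows downward; lengths in m; the calibration is good to about 2 mm. A picture is of the moment at which its call begins. There is no depth.
- manip.sign_off(): hands the job in, once; it reports no verdict.
Trained networks look in a picture, given as the dict that the camera call returned (one of the last four; its "shot" number tells which), for a name from the list of things; names that differ only in an ending like _2 or _b are one class to them, and where a whole thing is asked for, a point or a joint stands for the part that bears it (a point fixed in the world has none). Each returns a list of dicts, best first, with "confidence" (0 to 1); they miss things now and then, are a little off and sometimes report something else, mostly with a low value. They report only what shows in the picture. A call takes as long as a camera call. They do not tell look-alikes from the thing itself.
- recognise(picture, target): "bbox" ([left, top, width, height] in pixels, round what is visible of it).
- regions_of(picture, target): "mask" (400x640 bool, what is visible of it) and "bbox" ([left, top, width, height] in pixels, round what is visible of it).
- mark_of(picture, target): "point" ([row, column] in pixels: a listed point, or the origin of a listed thing).
The state is a dict: "clock": time; "qpos": joint angles; "qd": joint speeds; "effort": joint torques, N m; "position": TCP position; "ee_rot": TCP orientation; "contact_force": force on the tool from outside, world axes, zero at the start; "moment": the same for the moment, N m; "width": finger opening in m.
Only numpy, scipy, OpenCV 4.12 (cv2) and the standard library are available. Lean on these libraries where they do the work, as an engineer would, in place of code of your own. Each camera call takes 0.05 s, during which the arm holds its last target.

## Working session

There is one attempt and no reset: what is moved stays moved. The work goes in short steps, Python scripts to look and compute and a shell command to move; the robot and the scene stay as the last step left them, time stands still between calls to the robot, and variables do not carry over. Pictures are saved under pics/ and viewed, and the job is handed in when it is done.

```bash
ls; mkdir -p pics
python3 - <<'E'
from rig import manip, eyes, recognise, regions_of, mark_of
import cv2
s=manip.get_state(); print(s); print(manip.grip_point_offset)
for n in ["scene","top"]:
    p=eyes.get_image(n); cv2.imwrite(f"pics/{n}0.png",p["frame"][:,:,::-1])
    print(n,p["K"],p["k1"],p["rvec"],p["tvec"])
    for t in ["cam","mouth","punch","lever_hinge","lever_knob","press","red_ring"]:
        print(t,[(x["confidence"],x["point"]) for x in mark_of(p,t)][:3])
E
```

```text
pics
{'clock': 0.0, 'qpos': array([-1.22700708e+00,  2.76661381e-01,  1.50615160e+00, -1.44874433e-05,
        1.36069318e+00, -1.20995171e-01]), 'qd': array([ 8.90391768e-04,  9.47680614e-04, -2.38873639e-05, -3.76730078e-05,
        7.27936358e-04,  3.63424955e-04]), 'effort': array([-3.63697081e-04, -4.16786635e+01, -2.45805055e+01, -2.88463280e-04,
        1.11168850e-02,  2.39474701e-05]), 'position': array([ 0.25754533, -0.51350373,  0.2303945 ]), 'ee_rot': array([-5.91592592e-04,  8.50949906e-01, -5.25245982e-01, -7.51962104e-04]), 'contact_force': array([0.01062385, 0.56796564, 0.15380781]), 'moment': array([-0.01181123,  0.00892081,  0.03236111]), 'width': 0.08510413453386856}
-0.0187
scene [[393.92271333   0.         320.81105963]
 [  0.         393.92271333 196.93085362]
 [  0.           0.           1.        ]] -0.0041623070458826515 [ 1.01540466  2.35605151 -1.14466796] [ 0.42877377 -0.16339962  1.5504069 ]
cam [(0.46, [185.1, 313.6])]
mouth [(0.86, [183.6, 307.6])]
punch [(0.77, [166.6, 366.8]), (0.73, [193.1, 355.6]), (0.71, [184.0, 305.1])]
lever_hinge [(0.69, [188.6
[... 204 characters left out ...]
]), (0.73, [179.5, 263.6]), (0.57, [222.2, 345.8])]
top [[380.17955916   0.         313.98675531]
 [  0.         380.17955916 198.52903266]
 [  0.           0.           1.        ]] -0.04266586500346606 [ 2.13837633 -2.16029092  0.18632377] [-0.03417305  0.56282337  1.51730378]
cam [(0.59, [197.1, 327.4])]
mouth [(0.94, [200.5, 329.9]), (0.37, [198.9, 331.6])]
punch [(0.65, [217.3, 298.1]), (0.65, [194.9, 287.9]), (0.55, [217.6, 370.9])]
lever_hinge [(0.72, [188.4, 189.9]), (0.43, [194.6, 322.1])]
lever_knob [(0.52, [188.6, 302.7])]
press [(0.85, [200.3, 329.4]), (0.54, [196.9, 335.3]), (0.27, [197.8, 334.3])]
red_ring [(0.51, [229.6, 201.6]), (0.39, [194.4, 291.7]), (0.26, [201.8, 332.2])]
```

Run:
```python
import cv2
for n,(r,c) in {"scene":(185,320),"top":(200,320)}.items():
    im=cv2.imread(f"pics/{n}0.png")
    cr=im[r-60:r+60,c-80:c+80]
    cv2.imwrite(f"pics/{n}0c.png",cv2.resize(cr,None,fx=5,fy=5,interpolation=cv2.INTER_CUBIC))
```

```text
(no output)
```

View pics/scene0.png

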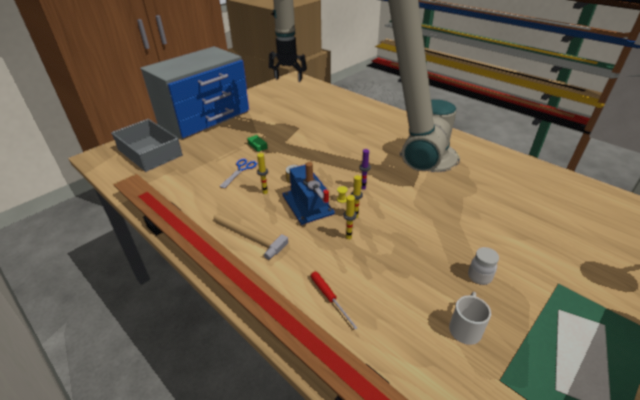

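View pics/top0.png

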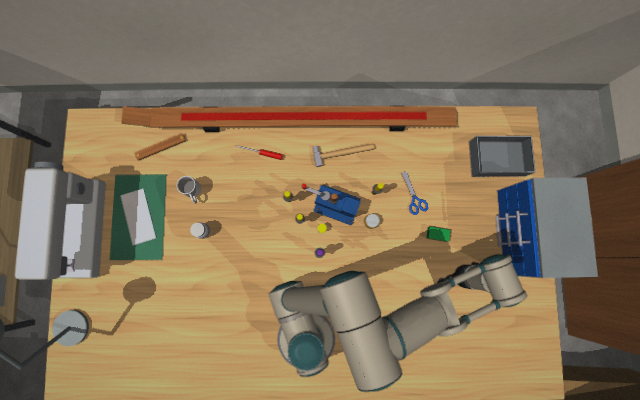

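```bash
echo
```

```text
(no output)
```

View pics/scene0c.png

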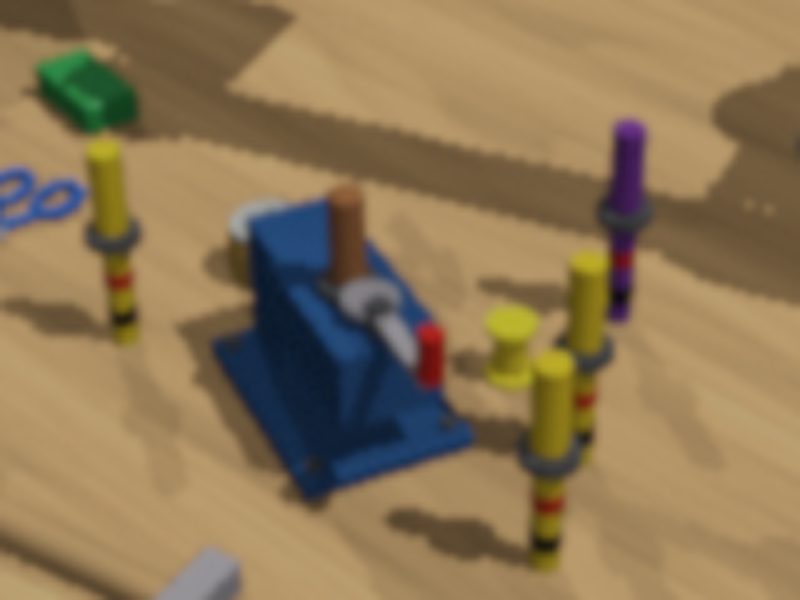

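View pics/top0c.png

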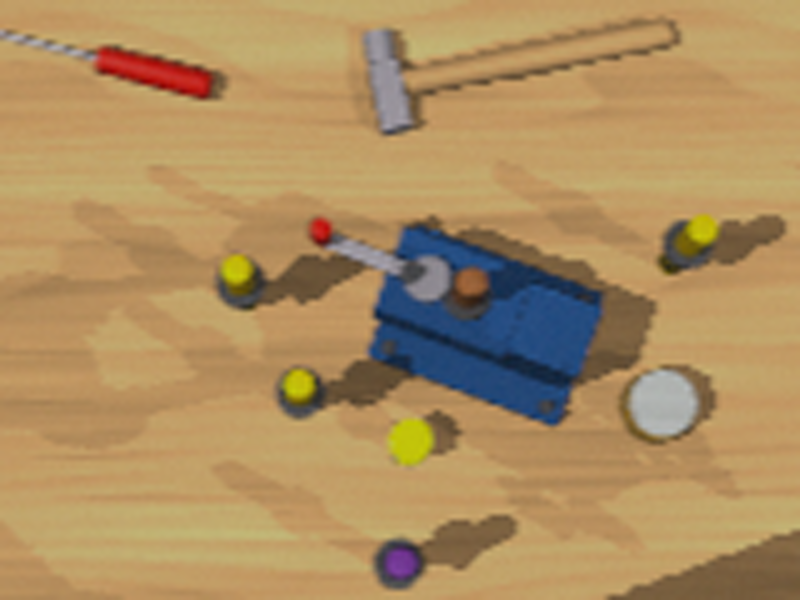

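```bash
cat > h.py <<'E'
import numpy as np, cv2
from scipy.optimize import minimize, least_squares
def proj(P,cam):
    R=cv2.Rodrigues(np.array(cam["rvec"],float))[0]
    p=np.atleast_2d(P)@R.T+np.array(cam["tvec"]).ravel()
    s=p[:,:2]/p[:,2:]; s=s*(1+cam["k1"]*(s**2).sum(1,keepdims=True))
    K=np.array(cam["K"]); return s*[K[0,0],K[1,1]]+[K[0,2],K[1,2]]
def tw(p,P):
    x,y,a=p; c,s=np.cos(a),np.sin(a); P=np.asarray(P,float)
    return np.c_[x+c*P[:,0]-s*P[:,1],y+s*P[:,0]+c*P[:,1],P[:,2]]
def box(x0,x1,y0,y1,z0,z1): return np.array([[x,y,z] for x in(x0,x1) for y in(y0,y1) for z in(z0,z1)])/1000
def cyl(x,y,r,z0,z1):
    t=np.linspace(0,2*np.pi,24,endpoint=False)
    return np.array([[x+r*np.cos(a),y+r*np.sin(a),z] for z in(z0,z1) for a in t])/1000
PRESS=[box(-60,60,-110,60,0,15),box(-30,30,-105,-45,15,110),box(-35,35,-45,65,55,110)]
def punch(h=0): return [cyl(0,0,12,118+h,182+h),cyl(0,0,20,110+h,118+h)]
def lever(q):
    d=np.array([np.sin(q),np.cos(q)]); n=np.array([d[1],-d[0]]); H=np.array([0,47])
    k=H+75*d; c=H-14*d
    bar=np.array([[*(H+a*d+b*n),z] for a in(0,75) for b in(-7,7) for z in(120,126.5)])/1000
    return [bar,cyl(*k,9,125.5,161.5),cyl(*c,18,119.5,125.5)]
S=4
def mask(parts,p,cam,roi):
    m=np.zeros(((roi[3]-roi[1])*S,(roi[2]-roi[0])*S),np.uint8)
    for P in parts:
        u=(proj(tw(p,P),cam)-[roi[0],roi[1]]+0.5)*S-0.5
        cv2.fillConvexPoly(m,cv2.convexHull(np.round(u*16).astype(np.int32)),1,shift=4)
    return cv2.resize(m.astype(np.float32),None,fx=1/S,fy=1/S,interpolation=cv2.INTER_AREA)
E
cat > fit.py <<'E'
from h import *
from rig import eyes
cams={n:eyes.get_image(n) for n in("scene","top")}
roi={"scene":(270,145,345,235),"top":(290,175,375,235)}
obs={}
for n,c in cams.items():
    x0,y0,x1,y1=roi[n]; f=c["frame"][y0:y1,x0:x1].astype(float); r,g,b=f[...,0],f[...,1],f[...,2]
    obs[n]=dict(blue=np.clip((b-r)/40,0,1)*(b>45), red=np.clip((r-2.2*g)/60,0,1)*(r>90)*(r>2*b))
def cost(v):
    p=v[:3]; q=v[3]; e=0
    for n,c in cams.items():
        pr=mask(PRESS,p,c,roi[n]); pu=mask(punch()+lever(q),p,c,roi[n])
        kn=mask([lever(q)[1]],p,c,roi[n])
        e+=(((pr-obs[n]["blue"])**2)*(pu<.02)).sum()+3*((kn-obs[n]["red"])**2).sum()
    return e
x=None
for y0 in [(.38,.0),(.38,-.04),(.42,0),(.42,-.04),(.4,-.08)]:
  for a in(-.4,-.2,0,.2,.4):
    r=minimize(cost,[*y0,a,.1],method="Nelder-Mead",options=dict(initial_simplex=np.array([[*y0,a,.1]]+[[y0[0]+.02*(i==0),y0[1]+.02*(i==1),a+.1*(i==2),.1+.1*(i==3)] for i in range(4)]),maxiter=200))
    if x is None or r.fun<x.fun: x=r
print(x.x,x.fun)
p,q=x.x[:3],x.x[3]; np.save("fit.npy",x.x)
d=np.array([np.sin(q),np.cos(q)])
print("bore",p[:2],"hinge",tw(p,[[0,.047,.11]]),"knob",tw(p,[[*(np.array([0,.047])+.075*d),.144]]))
for n,c in cams.items():
    im=cv2.resize(c["frame"][:,:,::-1],None,fx=8,fy=8,interpolation=cv2.INTER_CUBIC)
    for P in PRESS+punch()+lever(q):
        u=(proj(tw(p,P),c)+.5)*8-.5
        cv2.polylines(im,[cv2.convexHull(np.round(u).astype(np.int32))],True,(0,255,255),1)
    x0,y0,x1,y1=roi[n]; cv2.imwrite(f"pics/fit_{n}.png",cv2.resize(im[y0*8:y1*8,x0*8:x1*8],None,fx=.8,fy=.8))
E
python3 fit.py
```

```text
[ 0.55101199 -0.11442404 -0.42191062 -0.10830524] 355.28403958333337
bore [ 0.55101199 -0.11442404] hinge [[ 0.57025869 -0.07154556  0.11      ]] knob [[ 5.93395457e-01 -2.03491641e-04  1.44000000e-01]]
```

View pics/fit_scene.png

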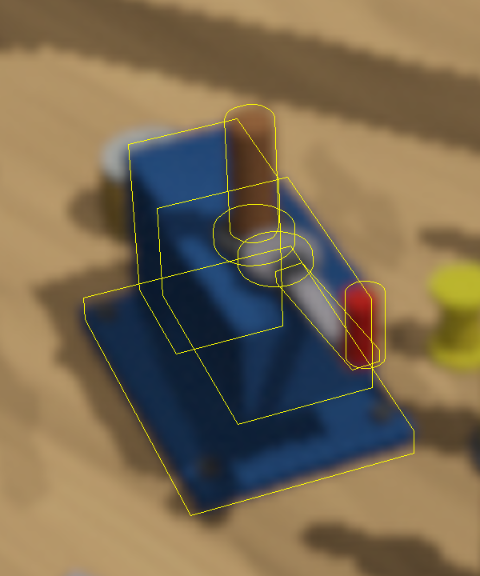

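View pics/fit_top.png

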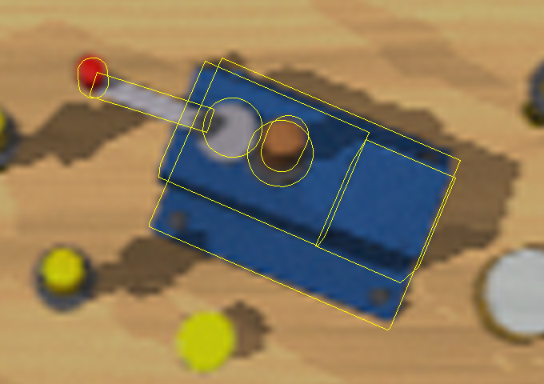

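```bash
cat > fit2.py <<'E'
from h import *
from rig import eyes
import sys
cams={n:eyes.get_image(n) for n in("scene","top")}
roi={"scene":(275,150,340,230),"top":(292,178,370,232)}
obs={}
for n,c in cams.items():
    x0,y0,x1,y1=roi[n]; f=c["frame"][y0:y1,x0:x1].astype(float); r,g,b=f[...,0],f[...,1],f[...,2]
    t=b/(r+b+1e-6)   # wood ~.35, blue ~.75
    rr=r/(r+g+b+1e-6)
    obs[n]=dict(blue=np.clip((t-.42)/.22,0,1), red=np.clip((rr-.5)/.25,0,1))
def cost(v):
    p=v[:3]; q=v[3]; e=0
    for i,(n,c) in enumerate(cams.items()):
        K=np.array(c["K"],float).copy(); K[0,2]+=v[4+2*i]; K[1,2]+=v[5+2*i]
        cc=dict(c,K=K)
        pr=mask(PRESS,p,cc,roi[n]); pu=mask(punch()+lever(q),p,cc,roi[n])
        kn=mask([lever(q)[1]],p,cc,roi[n])
        e+=(((pr-obs[n]["blue"])**2)*(pu<.02)).sum()+3*((kn-obs[n]["red"])**2).sum()
    return e+3*(np.array(v[4:])**2).sum()+(500*(max(0,-q)**2))
best=None
for k in range(6):
    rng=np.random.default_rng(k)
    x0=np.array([.551,-.114,-.40,.05,0,0,0,0])
    sim=np.vstack([x0]+[x0+rng.normal(size=8)*[.006,.006,.05,.08,.5,.5,.5,.5] for _ in range(8)])
    r=minimize(cost,x0,method="Nelder-Mead",options=dict(initial_simplex=sim,maxiter=900,adaptive=True))
    print(np.round(r.x,4),round(r.fun,1))
    if best is None or r.fun<best.fun: best=r
x=best; p,q=x.x[:3],x.x[3]; np.save("fit.npy",x.x)
d=np.array([np.sin(q),np.cos(q)])
print("bore",p[:2],"hinge",tw(p,[[0,.047,.11]]),"knob",tw(p,[[*(np.array([0,.047])+.075*d),.144]]))
for i,(n,c) in enumerate(cams.items()):
    K=np.array(c["K"],float).copy(); K[0,2]+=x.x[4+2*i]; K[1,2]+=x.x[5+2*i]; cc=dict(c,K=K)
    im=cv2.resize(c["frame"][:,:,::-1],None,fx=8,fy=8,interpolation=cv2.INTER_CUBIC)
    for P in PRESS+punch()+lever(q):
        u=(proj(tw(p,P),cc)+.5)*8-.5
        cv2.polylines(im,[cv2.convexHull(np.round(u).astype(np.int32))],True,(0,255,255),1)
    x0,y0,x1,y1=roi[n]; cv2.imwrite(f"pics/fit2_{n}.png",cv2.resize(im[y0*8:y1*8,x0*8:x1*8],None,fx=.9,fy=.9))
E
python3 fit2.py
```

```text
[ 0.5511 -0.1117 -0.3916  0.0124 -0.1804 -0.3912  0.3953  0.0893] 248.7
[ 0.5497 -0.1136 -0.3794  0.0101  0.0829  0.0779 -0.0724 -0.1898] 242.7
[ 0.5507 -0.1131 -0.3899  0.0045 -0.0335  0.0209  0.0534  0.1441] 248.6
[ 0.5508 -0.1134 -0.3844  0.016   0.1244 -0.0493 -0.0761  0.1641] 248.1
[ 0.5495 -0.1125 -0.3801  0.0008 -0.4272 -0.3185  0.0997 -0.3954] 237.5
[ 0.5497 -0.1141 -0.3882 -0.0141  0.0173 -0.2599 -0.1147 -0.3683] 235.2
bore [ 0.54974276 -0.11412693] hinge [[ 0.56753237 -0.07062371  0.11      ]] knob [[ 0.59493612 -0.00080943  0.144     ]]
```

View pics/fit2_scene.png

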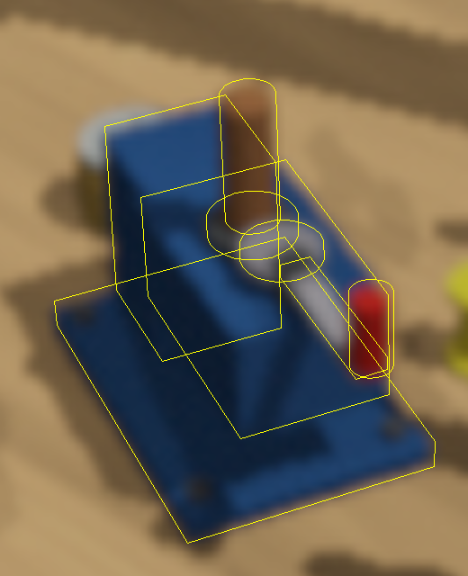

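View pics/fit2_top.png

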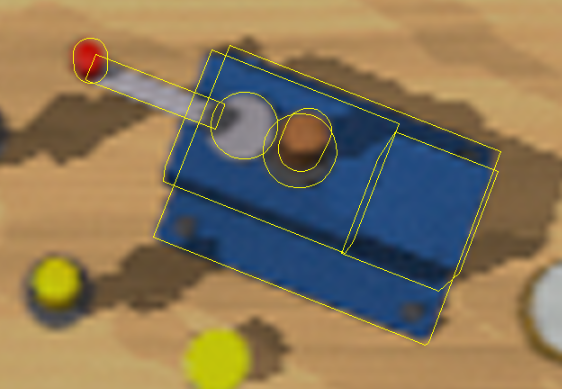

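```bash
python3 -m inch '[[1,0,0,-20,0],[0.3,-19.2,-33.2,0,0],[0.3,-19.2,-33.2,0,0],[0.3,-19.2,-33.2,0,0],[0.3,-19.2,-33.2,0,0],[0.3,-19.2,-33.2,0,0],[0.3,-19.2,-33.2,0,0],[0.3,-19.2,-33.2,0,0],[0.3,-19.2,-33.2,0,0],[0.3,-19.2,-33.2,0,0],[0.3,-19.2,-33.2,0,0],[0.3,-19.2,-33.2,0,0],[0.3,-19.2,-33.2,0,0],[0.3,-19.2,-33.2,0,0],[0.3,-19.2,-33.2,0,0]]'
cat > st.py <<'E'
import sys; from rig import manip; import numpy as np
from scipy.spatial.transform import Rotation as R
def st():
    s=manip.get_state(); q=s["ee_rot"]; M=R.from_quat([q[1],q[2],q[3],q[0]]).as_matrix()
    print("t",round(s["clock"],2),"tcp",np.round(s["position"]*1000,1),"head",round(np.degrees(np.arctan2(M[1,0],M[0,0])),1),"z",np.round(M[:,2],3),"F",np.round(s["contact_force"],1),"M",np.round(s["moment"],2),"w",round(s["width"]*1000,1),"q6",round(s["qpos"][5],2)); return s,M
s,M=st()
if len(sys.argv)>3:
    t=np.array([float(a) for a in sys.argv[1:4]]); d=M.T@(t-s["position"]*1000); print("tool shift mm",np.round(d,1))
E
python3 st.py 595 -1 240
```

```text
clock: 2.25
position: [0.5639, -0.0561, 0.2512]
ee_rot: [0.002, 0.847, -0.532, 0.004]
contact_force: [-0.3, 0.3, 0.2]
width: 0.0554
t 2.25 tcp [563.9 -56.1 251.2] head -64.3 z [ 0.004 -0.008 -1.   ] F [-0.3  0.3  0.2] M [-0.01 -0.03  0.01] w 55.4 q6 0.91
tool shift mm [-36.2 -51.9  10.9]
```

```bash
python3 -m inch '[[0.3,-18,-26,0,0],[0.3,-18,-26,0,0],[0.3,0,0,0,-7],[0.3,0,0,0,-7],[0.3,0,0,0,-7],[0.3,0,0,0,-7],[0.3,0,0,0,-7],[0.3,0,0,0,-7],[0.3,0,0,0,0]]'
python3 st.py 595 -1 180
python3 - <<'E'
from h import *
from rig import eyes
import numpy as np
for n,(x0,y0,x1,y1) in {"scene":(270,100,370,230),"top":(280,160,380,240)}.items():
    p=eyes.get_image(n); im=p["frame"][y0:y1,x0:x1,::-1]
    cv2.imwrite(f"pics/a_{n}.png",cv2.resize(im,None,fx=5,fy=5 if n=="top" else 4.5,interpolation=cv2.INTER_CUBIC))
E
```

```text
clock: 3.0
position: [0.6017, 0.014, 0.2493]
ee_rot: [0.001, 0.984, -0.181, 0.004]
contact_force: [-0.1, 0.4, 0.5]
width: 0.0555
t 3.0 tcp [601.7  14.  249.3] head -20.8 z [ 0.007 -0.004 -1.   ] F [-0.1  0.4  0.5] M [ 0.02  0.04 -0.02] w 55.5 q6 0.27
tool shift mm [-1.5 16.3 69.3]
```

View pics/a_scene.png

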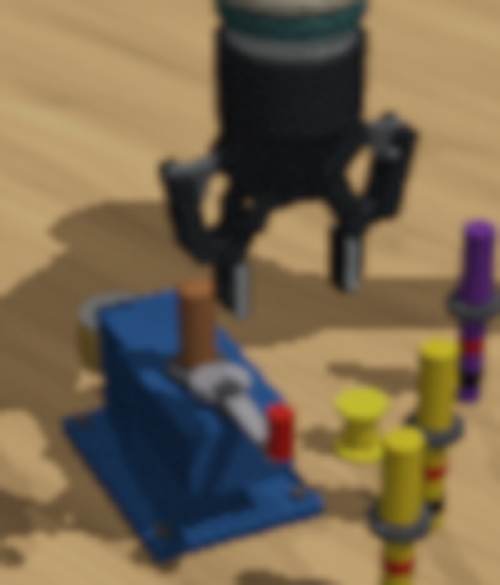

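View pics/a_top.png

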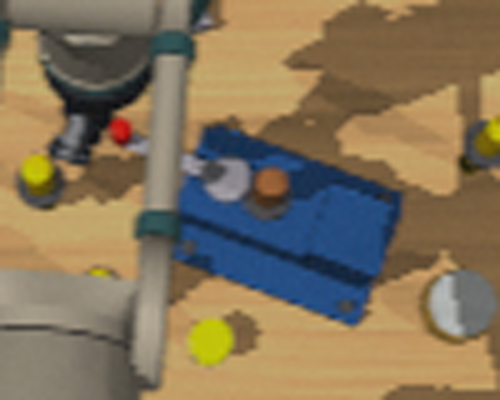

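```bash
python3 -m inch '[[0.3,-1.5,16,0,-1],[0.3,0,0,20,0],[0.3,0,0,0,0]]'; python3 st.py 595 -1 175
python3 - <<'E'
from h import *
from rig import eyes
import numpy as np
for n,(x0,y0,x1,y1) in {"scene":(270,100,370,230),"top":(280,160,380,240)}.items():
    p=eyes.get_image(n)
    s=8; im=cv2.resize(p["frame"][:,:,::-1],None,fx=s,fy=s,interpolation=cv2.INTER_CUBIC)[y0*s:y1*s,x0*s:x1*s]
    im=cv2.resize(im,None,fx=.55,fy=.55); cv2.imwrite(f"pics/b_{n}.png",im)
E
```

```text
clock: 3.35
position: [0.595, -0.0009, 0.2296]
ee_rot: [0.001, 0.984, -0.178, 0.005]
contact_force: [-1.6, -0.3, -0.7]
width: 0.0556
t 3.35 tcp [595.   -0.9 229.6] head -20.5 z [ 0.009 -0.004 -1.   ] F [-1.6 -0.3 -0.7] M [-0.01  0.05 -0.02] w 55.6 q6 0.24
tool shift mm [-0.5  0.1 54.6]
```

View pics/b_scene.png

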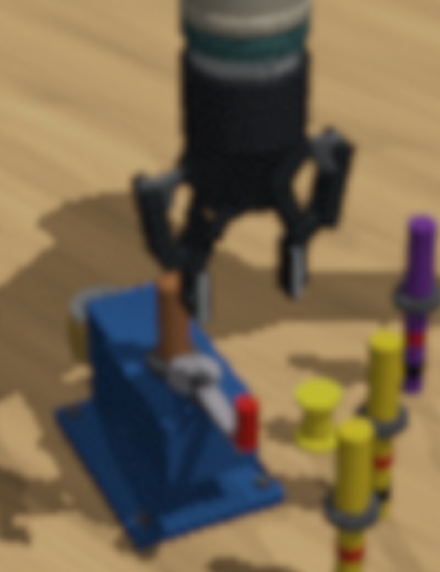

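View pics/b_top.png

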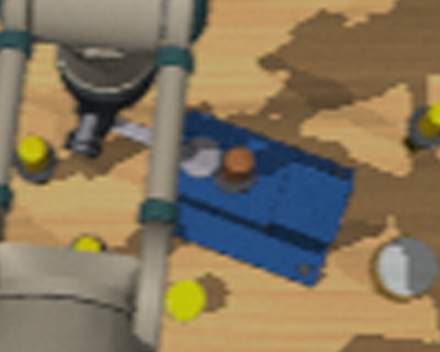

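```bash
python3 -m inch '[[0.3,0,0,25,0],[0.3,0,0,25,0],[0.3,0,0,20,-1],[0.3,0,0,15,-1],[0.3,0,0,10,0],[0.3,0,0,0,0]]'; python3 st.py 595 -1 130
python3 - <<'E'
from h import *
from rig import eyes
import numpy as np
for n,(x0,y0,x1,y1) in {"scene":(270,100,370,230)}.items():
    p=eyes.get_image(n)
    s=8; im=cv2.resize(p["frame"][:,:,::-1],None,fx=s,fy=s,interpolation=cv2.INTER_CUBIC)[y0*s:y1*s,x0*s:x1*s]
    im=cv2.resize(im,None,fx=.55,fy=.55); cv2.imwrite(f"pics/c_{n}.png",im)
E
```

```text
clock: 3.95
position: [0.6056, -0.0014, 0.1432]
ee_rot: [0.001, 0.987, -0.163, 0.016]
contact_force: [0.2, -0.1, -0.4]
width: 0.0555
t 3.95 tcp [605.6  -1.4 143.2] head -18.7 z [ 0.031 -0.006 -0.999] F [ 0.2 -0.1 -0.4] M [0.06 0.07 0.01] w 55.5 q6 0.21
tool shift mm [-10.6   3.1  12.9]
```

View pics/c_scene.png

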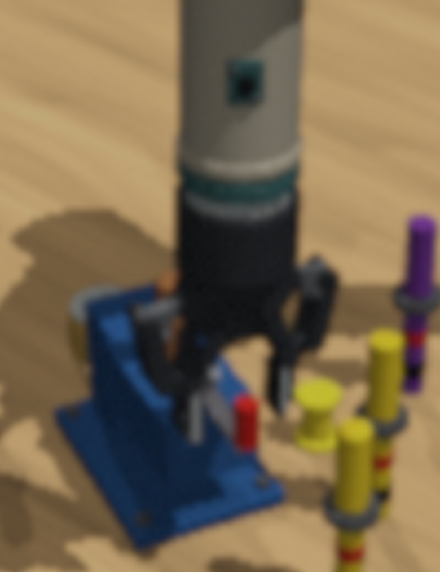

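```bash
python3 -m inch '[[0.3,-5,2,0,-1.5],[0.3,-5,1,0,-1],[0.3,0,0,5,0],[0.3,0,0,5,0],[0.3,0,0,0,0]]'; python3 st.py 595 -1 131
python3 - <<'E'
from h import *
from rig import eyes
v=np.load("fit.npy")
for n,(x0,y0,x1,y1) in {"scene":(290,160,350,225)}.items():
    p=eyes.get_image(n)
    s=10; im=cv2.resize(p["frame"][:,:,::-1],None,fx=s,fy=s,interpolation=cv2.INTER_CUBIC)[y0*s:y1*s,x0*s:x1*s]
    cv2.imwrite(f"pics/d_{n}.png",np.ascontiguousarray(im[:600]))
    R=cv2.Rodrigues(np.array(p["rvec"]))[0]; print("cam pos",-R.T@np.ravel(p["tvec"]))
E
```

```text
clock: 4.42
position: [0.6001, -0.0013, 0.1392]
ee_rot: [0.001, 0.99, -0.141, 0.022]
contact_force: [-1.0, 0.3, 0.6]
width: 0.0557
t 4.42 tcp [600.1  -1.3 139.2] head -16.3 z [ 0.044 -0.008 -0.999] F [-1.   0.3  0.6] M [0.04 0.01 0.05] w 55.7 q6 0.17
tool shift mm [-5.3  1.1  7.9]
cam pos [1.23929093 0.60710089 0.84255232]
```

View pics/d_scene.png

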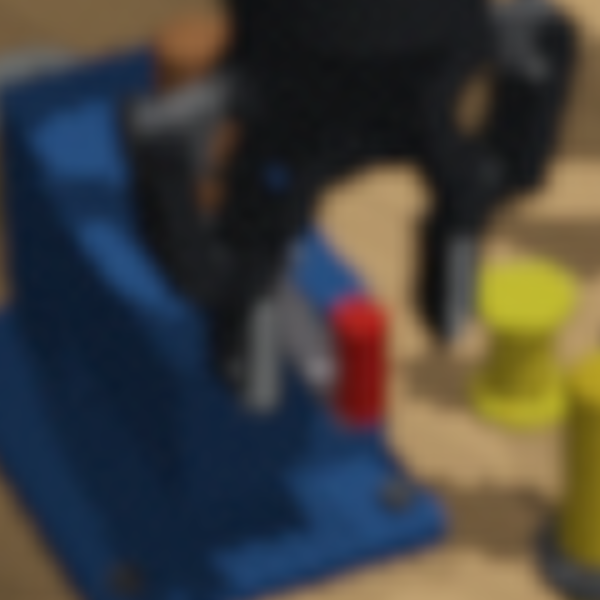

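```bash
cat > lv.py <<'E'
# usage: lv.py q_deg lead_mm z : tool shift/turn to reach lever angle
import sys; from st import *
q,lead,z=map(float,sys.argv[1:4])
yaw=-22.06; H=np.array([567.6,-70.3])
a=np.radians(90+yaw-q); d=np.array([np.cos(a),np.sin(a)]); t=np.array([d[1],-d[0]])
T=np.r_[H+75*d+lead*t,z]; h=np.degrees(np.arctan2(M[1,0],M[0,0]))
print("shift",np.round(M.T@(T-s["position"]*1000),1),"turn",round(h-(yaw-q),1))
# present angle of tcp about hinge
v=s["position"][:2]*1000-H; print("tcp lever angle",round(90+yaw-np.degrees(np.arctan2(v[1],v[0])),1),"r",round(np.hypot(*v),1))
E
sed -i 's/^if len(sys.argv)>3:/if __name__=="__main__" and len(sys.argv)>3:/' st.py
python3 -m inch '[[0.3,0,0,12,3],[0,0,0,0,3],[-0.34,0,0,0,0],[-0.34,0,0,0,0],[-0.34,0,0,0,0]]' 20; python3 lv.py 0 0 131
```

```text
clock: 4.88
position: [0.6021, -0.0014, 0.1283]
ee_rot: [-0.001, 0.981, -0.195, 0.024]
contact_force: [1.4, 0.0, 0.4]
width: 0.0281
t 4.88 tcp [602.1  -1.4 128.3] head -22.5 z [ 0.047 -0.008 -0.999] F [1.4 0.  0.4] M [ 0.03  0.12 -0.02] w 28.1 q6 0.28
shift [-5.9  1.9 -3. ] turn -0.4
tcp lever angle 4.5 r 77.1
```

```bash
python3 -m inch '[[-0.34,9,1,0,5.5],[-0.34,9,1,0,5.5],[-0.34,9,1,0,5.5]]'; python3 lv.py 30 5 131
```

```text
clock: 5.13
position: [0.6211, -0.0149, 0.1288]
ee_rot: [-0.004, 0.941, -0.337, 0.02]
contact_force: [-1.5, 0.2, -1.9]
width: 0.0278
t 5.13 tcp [621.1 -14.9 128.8] head -39.4 z [ 0.04  -0.005 -0.999] F [-1.5  0.2 -1.9] M [0.13 0.28 0.  ] w 27.8 q6 0.55
shift [15.2  4.6 -1.8] turn 12.7
tcp lever angle 21.9 r 77.0
```

```bash
python3 -m inch '[[-0.34,9,1.5,0,6],[-0.34,9,1.5,0,6],[-0.34,9,1.5,0,6],[-0.34,9,1.5,0,6]]'; python3 lv.py 60 5 131
python3 - <<'E'
from h import *
from rig import eyes
for n,(x0,y0,x1,y1) in {"scene":(290,160,350,225)}.items():
    p=eyes.get_image(n)
    s=10; im=cv2.resize(p["frame"][:,:,::-1],None,fx=s,fy=s,interpolation=cv2.INTER_CUBIC)[y0*s:y1*s,x0*s:x1*s]
    cv2.imwrite(f"pics/e_{n}.png",np.ascontiguousarray(im[:600]))
E
```

```text
clock: 5.47
position: [0.6392, -0.0441, 0.1285]
ee_rot: [-0.009, 0.846, -0.532, 0.015]
contact_force: [-2.3, 1.8, 0.1]
width: 0.0282
t 5.47 tcp [639.2 -44.1 128.5] head -64.3 z [ 0.034 -0.001 -0.999] F [-2.3  1.8  0.1] M [ 0.12  0.31 -0.01] w 28.2 q6 0.94
shift [20.2  5.9 -2.3] turn 17.7
tcp lever angle 47.9 r 76.2
```

View pics/e_scene.png

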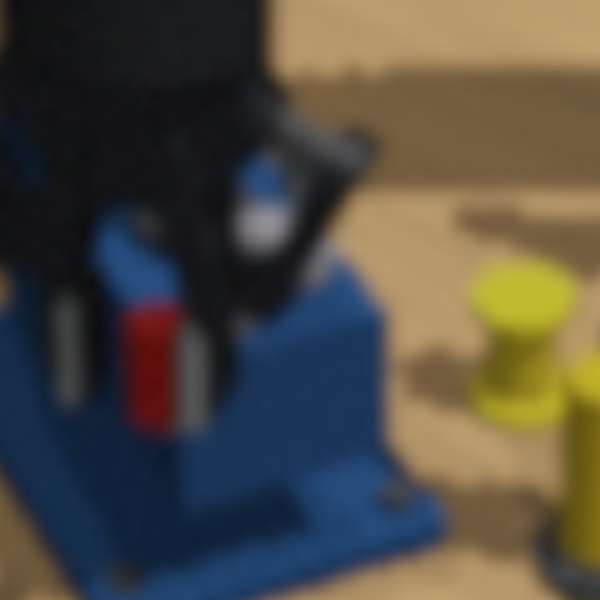

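```bash
python3 -m inch '[[-0.34,9,1.5,0,6.5],[-0.34,9,1.5,0,6.5],[-0.34,9,1.5,0,6.5],[-0.34,9,1.5,0,6.5],[-0.34,9,1.5,0,6.5]]'; python3 lv.py 90 5 131
```

```text
clock: 5.93
position: [0.6406, -0.0882, 0.1283]
ee_rot: [0.013, -0.659, 0.752, -0.009]
contact_force: [-0.6, 2.5, -0.0]
width: 0.0282
t 5.93 tcp [640.6 -88.2 128.3] head -97.6 z [ 0.031  0.003 -1.   ] F [-0.6  2.5 -0. ] M [0.26 0.2  0.01] w 28.2 q6 1.45
shift [15.5  3.3 -2.9] turn 14.5
tcp lever angle 81.7 r 75.2
```

```bash
python3 -m inch '[[-0.34,8,1.5,0,6.5],[-0.34,7,1,0,6],[-0.34,5,0,0,2]]'; python3 lv.py 90 5 131
```

```text
clock: 6.18
position: [0.6351, -0.0985, 0.128]
ee_rot: [0.021, -0.554, 0.832, -0.0]
contact_force: [6.2, 18.0, -3.6]
width: 0.0283
t 6.18 tcp [635.1 -98.5 128. ] head -112.7 z [ 0.035  0.022 -0.999] F [ 6.2 18.  -3.6] M [ 2.39 -0.84  0.13] w 28.3 q6 1.67
shift [ 4.  -2.  -3.1] turn -0.6
tcp lever angle 90.7 r 73.2
```

```bash
python3 -m inch '[[-0.34,5,0,0,0],[-0.34,5,0,0,0]]'; python3 lv.py 90 5 131
```

```text
clock: 6.35
position: [0.6354, -0.0978, 0.1278]
ee_rot: [0.03, -0.554, 0.832, 0.004]
contact_force: [6.4, 10.9, -3.5]
width: 0.028
t 6.35 tcp [635.4 -97.8 127.8] head -112.6 z [ 0.044  0.04  -0.998] F [ 6.4 10.9 -3.5] M [ 1.42 -0.68  0.03] w 28.0 q6 1.65
shift [ 4.8 -2.  -3.5] turn -0.5
tcp lever angle 90.0 r 73.2
```

```bash
python3 -m inch '[[-0.25,-5,0,0,0],[0.1,-1,0,0,0],[0.1,0,0,0,0]]'; python3 st.py; python3 -m inch '[[0.1,0,0,-20,0],[0.1,0,0,-20,0],[0.1,0,0,-20,0],[0.1,0,0,-20,0],[0.1,0,0,-10,0]]'; python3 lv.py 90 0 231
python3 - <<'E'
from h import *
from rig import eyes
for n,(x0,y0,x1,y1) in {"scene":(270,130,340,225),"top":(295,170,375,235)}.items():
    p=eyes.get_image(n)
    s=8; im=cv2.resize(p["frame"][:,:,::-1],None,fx=s,fy=s,interpolation=cv2.INTER_CUBIC)[y0*s:y1*s,x0*s:x1*s]
    cv2.imwrite(f"pics/f_{n}.png",np.ascontiguousarray(im[-600:]))
E
```

```text
clock: 6.6
position: [0.6387, -0.0907, 0.1286]
ee_rot: [0.03, -0.557, 0.83, 0.004]
contact_force: [-0.4, -1.2, -0.2]
width: 0.047
t 6.6 tcp [638.7 -90.7 128.6] head -112.2 z [ 0.046  0.04  -0.998] F [-0.4 -1.2 -0.2] M [ 0.01  0.02 -0.03] w 47.0 q6 1.66
clock: 7.02
position: [0.6318, -0.0957, 0.2185]
ee_rot: [0.026, -0.56, 0.828, 0.005]
contact_force: [1.5, -1.0, 0.3]
width: 0.0469
t 7.02 tcp [631.8 -95.7 218.5] head -111.8 z [ 0.037  0.037 -0.999] F [ 1.5 -1.   0.3] M [-0.02  0.   -0.05] w 46.9 q6 1.66
shift [ -0.   -6.2 -12.4] turn 0.2
tcp lever angle 89.5 r 69.1
```

View pics/f_scene.png

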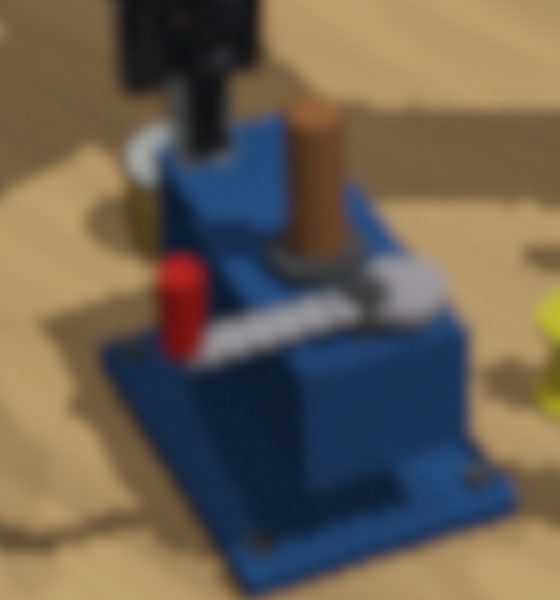

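View pics/f_top.png

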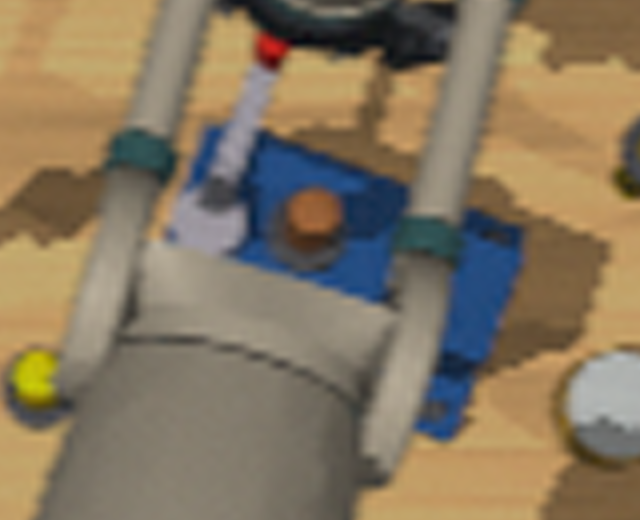

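```bash
python3 - <<'E'
from h import *
from rig import eyes
cams={n:eyes.get_image(n) for n in("scene","top")}
px={"scene":(309.4,163.5),"top":(334.5,195.9)}
for z in (.182,):
    for S in (["scene"],["top"],["scene","top"]):
        r=least_squares(lambda v:np.concatenate([proj([[v[0],v[1],z]],cams[n])[0]-px[n] for n in S]),[.55,-.11]); print(S,r.x*1000,r.fun)
r=least_squares(lambda v:np.concatenate([proj([v],cams[n])[0]-px[n] for n in px]),[.55,-.11,.18]); print(r.x*1000,r.fun)
E
python3 -m inch '[[0.1,0,0,-40,0],[0.1,0,0,0,0]]'; python3 st.py
python3 -m inch '[[0.1,0,30,0,-7],[0.1,0,30,0,-7],[0.1,0,0,0,-7],[0.1,0,0,0,-7],[0.1,0,0,0,-7],[0.1,0,0,0,-7],[0.1,0,0,0,-7]]'; python3 st.py 550 -113.5 210
```

```text
['scene'] [ 551.10886866 -110.65314636] [-3.69482223e-12  1.25055521e-12]
['top'] [ 550.22951559 -114.22316551] [-7.95807864e-13  3.41060513e-13]
['scene', 'top'] [ 550.12419684 -112.71295947] [-0.25115147 -0.38984386 -0.40189304  0.03118732]
[ 549.65905134 -113.36272315  180.22308174] [-0.27562776 -0.04258567 -0.25956201  0.22825924]
clock: 7.38
position: [0.6265, -0.0959, 0.2508]
ee_rot: [0.021, -0.56, 0.828, 0.011]
contact_force: [1.6, -0.0, 1.8]
width: 0.0471
t 7.38 tcp [626.5 -95.9 250.8] head -111.9 z [ 0.023  0.041 -0.999] F [ 1.6 -0.   1.8] M [ 0.01  0.01 -0.04] w 47.1 q6 1.66
clock: 7.97
position: [0.5625, -0.0756, 0.2387]
ee_rot: [-0.021, 0.859, -0.512, -0.009]
contact_force: [-0.3, -0.4, 0.0]
width: 0.047
t 7.97 tcp [562.5 -75.6 238.7] head -61.6 z [ 0.006  0.045 -0.999] F [-0.3 -0.4  0. ] M [-0.04  0.05 -0.  ] w 47.0 q6 0.78
tool shift mm [28.4 29.8 26.9]
```

```bash
python3 -m inch '[[0.1,29,30,0,0],[0.1,0,0,0,-7],[0.1,0,0,0,-7],[0.1,0,0,0,-7],[0.1,0,0,0,-7],[0.1,0,0,0,-7],[0.1,0,0,0,-7],[0.1,0,0,0,-7],[0.1,0,0,0,-7],[0.1,0,0,0,-5]]'; python3 st.py 550 -113 210
```

```text
clock: 8.8
position: [0.5434, -0.1161, 0.2204]
ee_rot: [-0.025, 1.0, 0.01, -0.008]
contact_force: [-0.3, 0.3, -0.2]
width: 0.047
t 8.8 tcp [ 543.4 -116.1  220.4] head 1.2 z [-0.017  0.051 -0.999] F [-0.3  0.3 -0.2] M [-0.05  0.03 -0.  ] w 47.0 q6 -0.39
tool shift mm [ 6.9 -2.4 10.4]
```

```bash
python3 -m inch '[[0.4,11,-5,0,0],[0.4,0,0,0,0]]'; python3 st.py 549.7 -112 131
python3 - <<'E'
from h import *
from rig import eyes
for n,(x0,y0,x1,y1) in {"scene":(270,125,345,200)}.items():
    p=eyes.get_image(n)
    s=8; im=cv2.resize(p["frame"][:,:,::-1],None,fx=s,fy=s,interpolation=cv2.INTER_CUBIC)[y0*s:y1*s,x0*s:x1*s]
    cv2.imwrite(f"pics/g_{n}.png",np.ascontiguousarray(im[-600:]))
E
```

```text
clock: 8.97
position: [0.5539, -0.1104, 0.2178]
ee_rot: [-0.026, 1.0, 0.01, -0.01]
contact_force: [0.8, 0.0, 0.7]
width: 0.0597
t 8.97 tcp [ 553.9 -110.4  217.8] head 1.1 z [-0.021  0.052 -0.998] F [0.8 0.  0.7] M [-0.01  0.    0.02] w 59.7 q6 -0.38
tool shift mm [-2.6  6.1 86.7]
```

View pics/g_scene.png

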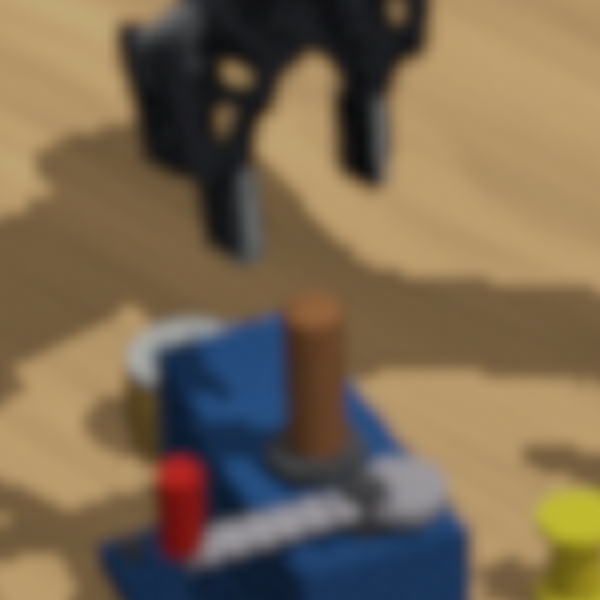

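```bash
python3 -m inch '[[0.4,-2,3,25,0],[0.4,-1,3,30,0],[0.4,0,0,0,0]]'; python3 st.py 549.7 -112 131
```

```text
clock: 9.27
position: [0.5501, -0.1138, 0.1613]
ee_rot: [-0.025, 1.0, 0.008, -0.01]
contact_force: [-0.9, -0.6, -0.9]
width: 0.0598
t 9.27 tcp [ 550.1 -113.8  161.3] head 1.0 z [-0.021  0.05  -0.999] F [-0.9 -0.6 -0.9] M [ 0.    0.06 -0.02] w 59.8 q6 -0.38
tool shift mm [ 0.2 -0.3 30.4]
```

```bash
python3 -m inch '[[0.4,0,0,31,0],[0.4,0,0,0,0]]'; python3 st.py 549.7 -112 132
python3 - <<'E'
from h import *
from rig import eyes
for n,(x0,y0,x1,y1) in {"scene":(270,125,345,200),"top":(295,170,375,235)}.items():
    p=eyes.get_image(n)
    s=8; im=cv2.resize(p["frame"][:,:,::-1],None,fx=s,fy=s,interpolation=cv2.INTER_CUBIC)[y0*s:y1*s,x0*s:x1*s]
    cv2.imwrite(f"pics/h_{n}.png",np.ascontiguousarray(im[-600:]))
E
```

```text
clock: 9.43
position: [0.5494, -0.112, 0.13]
ee_rot: [-0.025, 1.0, 0.007, -0.011]
contact_force: [-0.5, 0.7, -0.9]
width: 0.06
t 9.43 tcp [ 549.4 -112.   130. ] head 0.8 z [-0.022  0.05  -0.998] F [-0.5  0.7 -0.9] M [-0.07  0.05 -0.03] w 60.0 q6 -0.38
tool shift mm [ 0.2 -0.1 -2. ]
```

View pics/h_scene.png

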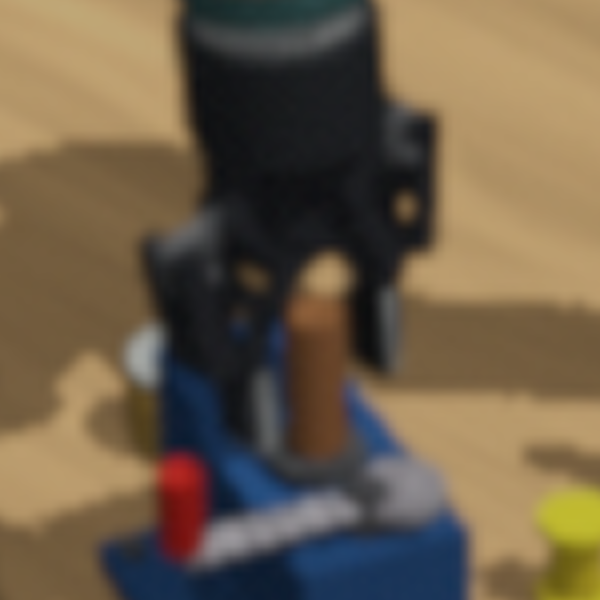

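```bash
python3 -m inch '[[-0.2,0,0,0,0],[-0.2,0,0,0,0],[-0.32,0,0,0,0],[-0.32,0,0,0,0]]' 20; python3 st.py 549.7 -112 132
```

```text
clock: 9.87
position: [0.5554, -0.1148, 0.1425]
ee_rot: [-0.022, 1.0, 0.007, -0.003]
contact_force: [-1.3, 1.0, -0.8]
width: 0.0289
t 9.87 tcp [ 555.4 -114.8  142.5] head 0.9 z [-0.006  0.043 -0.999] F [-1.3  1.  -0.8] M [-0.02  0.2   0.01] w 28.9 q6 -0.38
tool shift mm [-5.5 -2.5 10.6]
```

```bash
python3 -m inch '[[-0.36,0,0,0,0],[-0.39,0,0,0,0],[-0.39,0,0,0,0]]' 20; python3 st.py 549.7 -112 132
```

```text
clock: 10.12
position: [0.5541, -0.1148, 0.1438]
ee_rot: [-0.021, 1.0, 0.007, -0.004]
contact_force: [-1.3, -0.6, -1.8]
width: 0.026
t 10.12 tcp [ 554.1 -114.8  143.8] head 0.8 z [-0.008  0.043 -0.999] F [-1.3 -0.6 -1.8] M [-0.04  0.28 -0.  ] w 26.0 q6 -0.38
tool shift mm [-4.3 -2.3 11.9]
```

```bash
cat > pic.py <<'E'
from h import *
from rig import eyes
import sys
for n,(x0,y0,x1,y1) in {"scene":(270,125,345,200),"top":(295,170,375,235)}.items():
    p=eyes.get_image(n)
    s=8; im=cv2.resize(p["frame"][:,:,::-1],None,fx=s,fy=s,interpolation=cv2.INTER_CUBIC)[y0*s:y1*s,x0*s:x1*s]
    cv2.imwrite(f"pics/{sys.argv[1]}_{n}.png",np.ascontiguousarray(im[-600:]))
E
python3 pic.py i
```

```text
(no output)
```

View pics/i_scene.png

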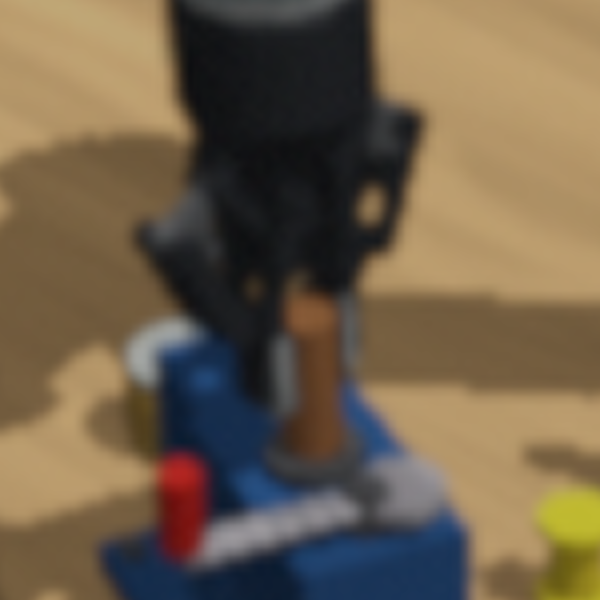

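```bash
python3 -m inch '[[-0.43,0,0,0,0],[-0.5,0,0,0,0],[-1,0,0,0,0]]' 20; python3 st.py;python3 -m inch '[[-1,0,0,0,0],[-1,0,0,0,0]]' 50; python3 st.py 555 -112 190
```

```text
clock: 10.47
position: [0.5528, -0.1147, 0.1438]
ee_rot: [-0.021, 1.0, 0.007, -0.005]
contact_force: [-2.9, 0.2, 0.4]
width: 0.0236
t 10.47 tcp [ 552.8 -114.7  143.8] head 0.9 z [-0.011  0.043 -0.999] F [-2.9  0.2  0.4] M [-0.02  0.47  0.02] w 23.6 q6 -0.38
clock: 10.63
position: [0.5528, -0.1148, 0.1438]
ee_rot: [-0.021, 1.0, 0.007, -0.005]
contact_force: [-2.5, 0.5, 0.2]
width: 0.0227
t 10.63 tcp [ 552.8 -114.8  143.8] head 0.9 z [-0.011  0.043 -0.999] F [-2.5  0.5  0.2] M [-0.01  0.57  0.06] w 22.7 q6 -0.38
tool shift mm [  1.8  -4.7 -46.1]
```

```bash
python3 -m inch '[[-1,0,-0.3,-8,0],[-1,0,-0.3,-8,0]]' 60; python3 st.py 552.8 -114.8 188.8
```

```text
clock: 10.8
position: [0.553, -0.1146, 0.1583]
ee_rot: [-0.022, 1.0, 0.007, -0.006]
contact_force: [-0.6, -0.6, -5.1]
width: 0.0225
t 10.8 tcp [ 553.  -114.6  158.3] head 0.8 z [-0.012  0.044 -0.999] F [-0.6 -0.6 -5.1] M [-0.14  0.23  0.04] w 22.5 q6 -0.38
tool shift mm [ -0.6  -1.1 -30.4]
```

```bash
python3 -m inch '[[-1,-0.1,-0.4,-8,0],[-1,-0.1,-0.4,-8,0]]'; python3 st.py 552.8 -114.8 188.8; python3 pic.py j
```

```text
clock: 10.97
position: [0.5535, -0.1146, 0.1752]
ee_rot: [-0.022, 1.0, 0.007, -0.006]
contact_force: [-2.4, -0.7, -4.6]
width: 0.0225
t 10.97 tcp [ 553.5 -114.6  175.2] head 0.8 z [-0.012  0.044 -0.999] F [-2.4 -0.7 -4.6] M [-0.16  0.27  0.04] w 22.5 q6 -0.38
tool shift mm [ -0.8  -0.4 -13.6]
```

View pics/j_scene.png

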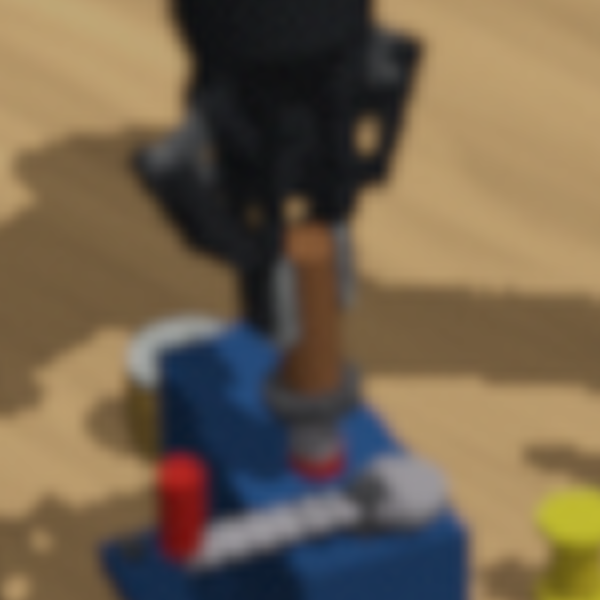

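```bash
python3 -m inch '[[-1,-0.2,-0.3,-8,0],[-1,-0.1,-0.2,-5,0],[-1,0,0,0,0],[-1,0,0,0,0]]'; python3 st.py 552.8 -114.8 188.8; python3 pic.py k; python3 st.py
```

```text
clock: 11.4
position: [0.5538, -0.1147, 0.191]
ee_rot: [-0.022, 1.0, 0.007, -0.004]
contact_force: [-1.4, -0.5, -4.9]
width: 0.0231
t 11.4 tcp [ 553.8 -114.7  191. ] head 0.8 z [-0.009  0.043 -0.999] F [-1.4 -0.5 -4.9] M [-0.05  0.25 -0.02] w 23.1 q6 -0.38
tool shift mm [-0.9  0.1  2.2]
t 11.5 tcp [ 553.8 -114.7  190.9] head 0.8 z [-0.009  0.043 -0.999] F [-2.1  0.3 -2. ] M [-0.07  0.42  0.03] w 22.4 q6 -0.38
```

View pics/k_scene.png

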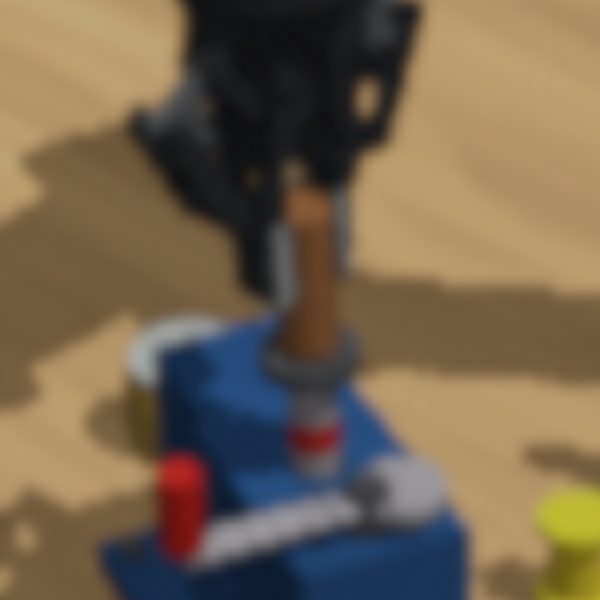

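View pics/k_top.png

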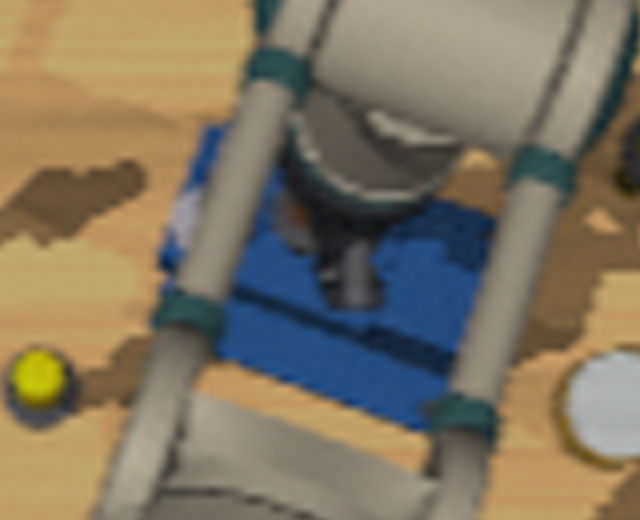

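```bash
python3 -c "
from rig import manip
s=manip.get_state();print(abs(s['qd']).max(),s['position']);manip.sign_off()"
```

```text
0.0014735525961193938 [ 0.5537693  -0.11473828  0.19090739]
the job is handed in; nothing more can be done
```

The lever is at its free stop and the punch is raised about 47 mm. It is still gripped at 60 N and steady, and I handed the job in at about 11.5 s on the robot's clock.

**Lever:** I swung it about 90° with the punch still down. Pushing on at the end gave about 18 N with no further movement, so I took that as the stop. The pictures taken afterwards show it pointing to the press's +x, and the knob had not moved in the last one.

**Punch:** I drew it straight up by the wooden handle. Readings during the lift showed about 5 N of vertical load and at most about 2.5 N sideways. In the last picture the whole red ring is clear, with plain steel below it and no black ring showing. The 47 mm comes from the gripper's travel and assumes no slip; the picture agrees, and the allowed range is 36 to 54 mm.

**Checks that were off:**
- The tool ended up leaning about 2.5°, mostly about the jaw axis.
- As the fingers closed around the handle, the arm rose about 12 mm and moved about 6 mm sideways. I did not find out why. Readings then were under 2 N, and a picture showed the punch still down. I did not go back down, so the grip is higher on the handle than I had planned.
- I did not check every bystander one by one. None of them was handled, and those near the press look unmoved in the last pictures.

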